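# Clamp a harmonica on the slide-rail service bench

### The job

Clamp the harmonica in the little service bench: lift the carriage's release bar and keep it up while you slide the carriage along until the harmonica is pushed against the sprung jaw and presses it in part of the way, then let go so that the bar drops fully into a notch and the harmonica stays firmly held. Never ram the jaw hard against the end of its travel, and leave the metronome, the glass dish and the screwdriver alone.

Things in the scene. Friction and masses are not known exactly. Their poses are not given: they have to be found in the camera images.
- bench: Clamping bench fixed to the desk: beech base 150 (x) by 360 (y) by 12 mm; origin at the centre of its underside, z up. The carriage slides along the bench's y axis. Along the middle runs a bed 42 mm wide, its top 36 mm above the desk, with 6 mm high lips 34 mm apart, on which the harmonica lies. A steel rack runs beside it.
- rack_start (a point): Point fixed on the bench (x +54, y -130, z 34 mm): centre of the first notch of the steel rack, at the level of the tops of its lands. The rack is 20 mm wide (bench x) with 13 square notches 10 mm apart towards the bench's +y, each 6 mm wide with 4 mm lands between. Caught, the carriage has 1 mm of play either way.
- jaw_zone (a point): Point fixed on the bench (y +90, z 46 mm). The sprung jaw, a steel plate 28 mm wide facing the bench's -y on a beech tail block (80 mm across, top 68 mm high), is NOT reported: its resting face lies anywhere within 20 mm of this point along y. It yields towards +y from 5 N, stiffening 0.65 N per mm, over 18 mm of travel (16.7 N) to a rigid stop.
- carriage: Aluminium carriage, 76 mm across, 60 mm along, top 67 mm above the desk; origin at its centre at desk level, at bench y -130 mm at the start (caught in the first notch), axes as the bench's. It slides up to 125 mm along the bench's +y, dragging with 1.5 N plus 1.2 N per 10 mm/s. On its +y side the cheek, a steel plate 28 mm wide whose face lies 35 mm ahead of the origin, pushes the harmonica.
- release (a joint): Height of the release bar, m: 0 fully down (4 mm tooth in a notch, carriage locked both ways), from 0.009 clear of the lands, 0.016 at its rigid upper stop. Lifting takes 3.2 N (down) to 5.2 N (top), weight included. Let go between notches, the tooth rests on a land and the pressed jaw pushes the carriage back until it drops into a notch, up to 10 mm (a little more if let go from high up).
- release_grip (a point): Where to hold the steel release bar: centre of its crossbar's section; moves with bar and carriage; 98 mm above the desk when down. The crossbar is 14 mm thick (bench y), 14 mm tall, 98 mm long (bench x, 47 mm to the -x side of this point, 51 to the +x side), with a post near each end, free on both y sides, 24 mm of air below it.
- harmonica: Harmonica, wooden comb between two steel covers, about 0.12 kg, 28 mm (its x) by 105 mm (its y) by 20 mm tall; origin at the centre of its underside; it lies loose on the bench's bed along the bench's y, between the carriage's cheek and the sprung jaw, touching neither.
- metronome: Red plastic metronome, 105 mm square at the foot, 190 mm tall, origin at the centre of its underside. Stands beyond the bench's +y end. Leave it.
- dish: Small glass dish, 90 mm across, 30 mm tall, origin at the centre of its underside. Leave it.
- screwdriver: Screwdriver, 160 mm long, lying on the desk. Leave it.
Mind the look-alikes: they are no part of the job. What is shaped like the harmonica but orange or pink is not meant.

How it is judged:
By the outcome, as a careful person would: the job done as asked, in the order asked, and still so for the second after the job is handed in, with the robot touching nothing.
It also fails if it takes over 51 s, if anything falls off the work surface, if the arm or the gripper's body presses on something with over 40 N, if the wrist force passes 120 N, or if a joint passes its speed limit or range.

### The arm

A 6-joint arm with a two-finger parallel gripper is mounted at the origin on the work surface. World frame = base frame: x ahead of the robot, y to its left, z up, the work surface at z = 0. Lengths are in mm, angles in rad, forces in N, time in s.
With the tool pointing down it reaches from about 400 to 825 mm from the base axis. Payload 7 kg.
Tool frame: the origin (TCP) lies where the fingers leave the gripper's body, on its centre line; the fingertips stand 73 mm ahead of it and the grasp point (between the pads) lies 54 mm ahead of it (tip_reach is the distance from the TCP to the fingertips, in mm); z points along the fingers, y is the line along which they close (so a half turn about z gives the same grasp; the last joint's range is limited). The gripper opens to 85 mm and grips with 20 to 120 N. Pads are 22 mm wide; open, the fingers measure 114 mm over their backs; the gripper's body (76 mm by 85 mm) begins 54 mm behind the grasp point. The pads swing forward as they close: fully open they stand 13 mm farther back than shut.
Start: joints at [-1.01, 0.359, 0.012, 0, -1.224, -0.288], TCP at [181.838, -650.023, 303.902] pointing down, gripper open.
Joint ranges: [-3.07, 3.07], [-1.43, 2.12], [-1.02, 1.25], [-3.03, 1.67], [-3.05, -0], [-3.03, 3.03]. Speed limits (rad/s): [2.39, 2.39, 3.01, 3.14, 3.14, 3.14].

### API

Orientations are given as a unit quaternion [w, x, y, z].
In Python, from plant import * gives the robot as it stands.
- The arm moves only by the tool arm_command, never from a script. Its argument "plan" is a list of rows, each a list of 7 numbers: the shift along the tool's x, y, z in m, then the turn, a rotation vector about the tool's x, y, z in degrees, then the closure, from 0 (fully open) to 1 (shut). A call has 1 to 12 rows; each row shifts and turns the commanded pose from where the row before left it, along the tool's axes as they then stand; what a row does not reach is not made up. A row lasts 1/12 s, in which the tool goes at most 41.7 mm and 7.16 degrees, less where a joint would pass 70% of its speed; a pose out of reach is approached as far as the arm can. A call is refused whole if a number of a shift passes 0.0417 or a number of a turn 7.16, either way. A call with a gripper value outside its range is refused whole. The fingers move at their own pace and stop on an object; the grip force is fixed at half the most. Time passes only in rows, so rows that do not move let the fingers close. It gives the time, the measured TCP pose, the force, the opening and the grip force at its end, in the units of the state.
- sense(): the state, without advancing time (a new reading comes with each control period).
- snapshot(name): name is "scene" or "top" or "wrist"; returns a dict with "image" (480x640x3 uint8, red, green, blue), "fx", "fy", "cx", "cy" (pixels), "k1" (the pictures are not rectified: a ray, as slopes to the right and down, at radius r is drawn at 1 + k1 r^2 times it, then the intrinsics apply), "extrinsics" (4x4, takes a point from camera to world coordinates). Camera axes: x right, y down, z forward; pixel columns grow to the right and rows downward; lengths in mm; the calibration is good to about 2 mm. A picture is of the moment at which its call begins. There is no depth.
- hand_in(): hands the job in; it is judged then, once.
The state is a dict: "clock": time; "qpos": joint angles; "qvel": joint speeds; "joint_efforts": joint torques, N m; "eef_pos": TCP position; "tcp_rot": TCP orientation; "contact_force": force on the tool from outside, world axes, zero at the start; "ft_torque": the same for the moment, N m; "grip_width": opening from 0.0 (shut) to 1.0 (fully open); "grasp_force": force on a finger pad.
Only numpy, scipy, OpenCV 4.12 (cv2) and the standard library are available. Lean on these libraries where they do the work, as an engineer would, in place of code of your own. Each camera call takes 0.05 s, during which the arm holds its last target. There are 200 camera calls.

## Working session

There is one attempt and no reset: what is moved stays moved. The work goes in short steps, Python scripts to look and compute and a tool call to move; the robot and the scene stay as the last step left them, time stands still between calls to the robot, and variables do not carry over. Pictures are saved under pics/ and viewed, at most 10 in all, crops included, and the job is handed in when it is done.

Besides the shell and the picture viewer there is one more tool, called after ">>>" by a JSON object that holds its "fn" and its "kwargs". arm_command: Moves the arm, as the interface text tells. Its arguments: {"type":"object","properties":{"plan":{"type":"array"}},"required":["plan"]}

```bash
mkdir -p pics; ls
python3 - <<'E'
from plant import *
import cv2
for n in("scene","top"):
    s=snapshot(n); cv2.imwrite(f"pics/{n}0.png",s["image"][:,:,::-1]); print(n,s["fx"],s["fy"],s["cx"],s["cy"],s["k1"],s["extrinsics"])
print(sense())
E
```

```text
pics
scene 470.23753580421555 470.23753580421555 323.34606347508645 250.32660110581972 -0.061810981060225915 [[-2.12819168e-01  7.49241754e-01 -6.27172062e-01  1.15592876e+03]
 [ 9.77052927e-01  1.57473912e-01 -1.43420867e-01  2.50675470e+02]
 [-8.69366404e-03 -6.43303009e-01 -7.65562315e-01  7.57451544e+02]
 [ 0.00000000e+00  0.00000000e+00  0.00000000e+00  1.00000000e+00]]
top 455.1168481074244 455.1168481074244 309.1689752594905 241.12493106101755 -0.00931187223636248 [[-1.26040122e-02 -9.87538001e-01  1.56875223e-01  4.35518620e+02]
 [-9.99628123e-01  8.65017916e-03 -2.58609639e-02  1.29887938e+02]
 [ 2.41816858e-02 -1.57142837e-01 -9.87279786e-01  1.01065448e+03]
 [ 0.00000000e+00  0.00000000e+00  0.00000000e+00  1.00000000e+00]]
{'clock': 0.1, 'qpos': array([-1.00991775e+00,  3.59288833e-01,  1.11625853e-02, -3.16239892e-04,
       -1.22410592e+00, -2.88102090e-01]), 'qvel': array([ 0.00134512, -0.00104346,  0.00259841,  0.00387852, -0.00037418,
       -0.0008491 ]), 'joint_efforts': array([-1.17501197e-03, -5.84767985e+01,  2.94106847e+01,  6.95452273e+00,
       -3.22518521e-03,  2.40928387e-05]), 'eef_pos': array([ 181.74921965, -649.73472259,  303.07827139]), 'tcp_rot': array([-1.60201643e-04, -1.35912421e-01,  9.90720584e-01,  7.15436568e-04]), 'contact_force': array([ 0.60031205,  1.15406178, -0.35588761]), 'ft_torque': array([-0.03876725, -0.00073494, -0.03859314]), 'grasp_force': 0.0, 'grip_width': 1.000715626319569}
```

View pics/scene0.png

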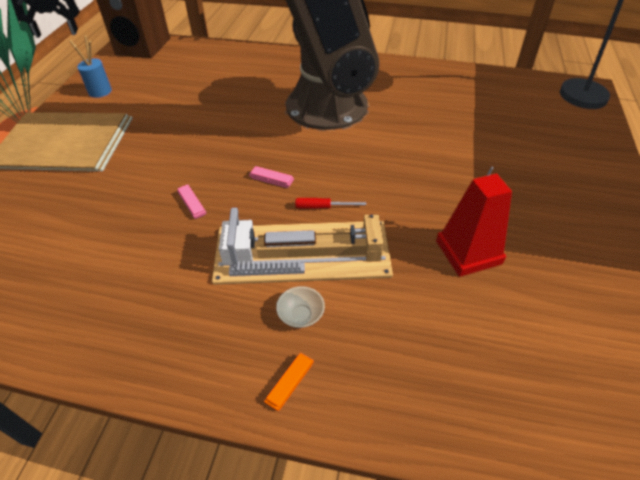

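View pics/top0.png

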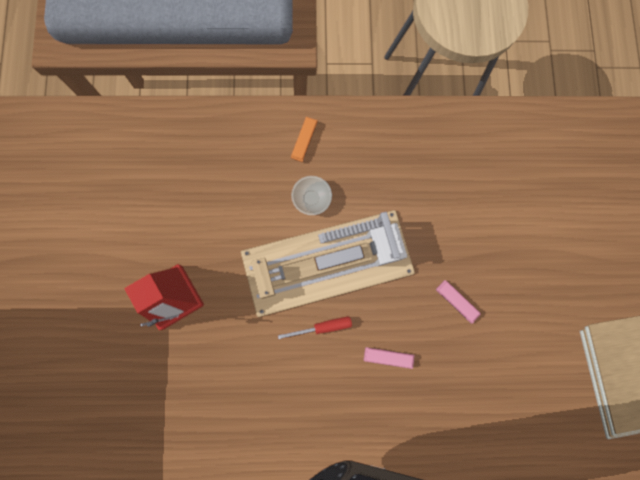

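The scene picture shows the bench at about (300,250), with the grey harmonica at (290,238) in its bed. The top picture shows the bench at (328,262), the carriage at its right end (388,242) and the jaw at (275,272). The candidates in the top picture are grey (340,258), orange (304,139) and pink (389,357) and (458,301). Only the grey one lies in the bed between the cheek and the jaw, so it's the one meant. I'll confirm that in an enlarged crop.

Run:
```python
import cv2
a=cv2.imread("pics/top0.png")[200:325,235:425]
cv2.imwrite("pics/topc.png",cv2.resize(a,None,fx=4.2,fy=4.2,interpolation=cv2.INTER_CUBIC))
a=cv2.imread("pics/scene0.png")[195:295,205:400]
cv2.imwrite("pics/scenec.png",cv2.resize(a,None,fx=4,fy=4,interpolation=cv2.INTER_CUBIC))
```

```text
(no output)
```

View pics/topc.png

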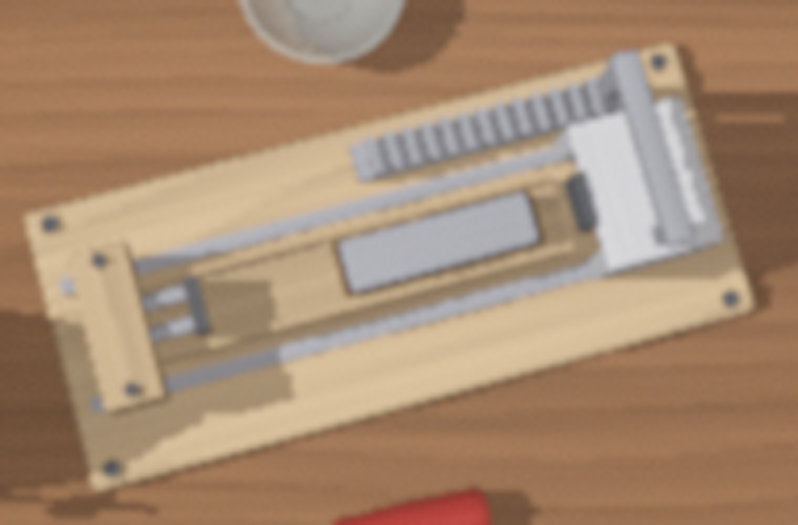

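View pics/scenec.png

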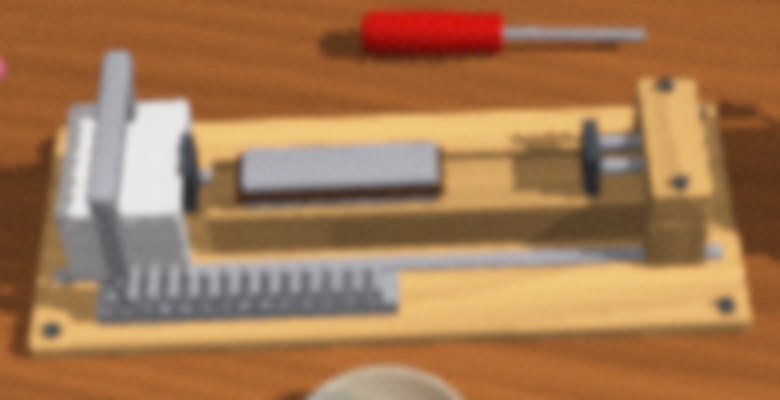

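The crops confirm it: the grey body has steel covers and a dark wooden comb, and it lies in the bed. In the top crop the base corners are about (25,215), (680,43), (752,305) and (97,490), and the crossbar runs (627,55) to (672,240). The jaw plate is at (198,305) and the cheek at (585,203).

```bash
cat > h.py <<'E'
import numpy as np, cv2
from plant import *
from scipy.optimize import least_squares
def calib(n):
    s=snapshot(n); return {k:(np.array(s[k]) if k=="extrinsics" else s[k]) for k in("fx","fy","cx","cy","k1","extrinsics")}, s["image"]
def ray(c,uv):
    d=np.array([(uv[0]-c["cx"])/c["fx"],(uv[1]-c["cy"])/c["fy"]]); p=d.copy()
    for _ in range(10): p=d/(1+c["k1"]*(p@p))
    E=c["extrinsics"]; return E[:3,3],E[:3,:3]@np.array([p[0],p[1],1])
def onz(c,uv,z):
    o,d=ray(c,uv); return o+d*(z-o[2])/d[2]
E
python3 - <<'E'
from h import *
T,_=calib("top"); S,_=calib("scene")
t=lambda x,y:(235+x/4.2-.5,200+y/4.2-.5); s=lambda x,y:(205+x/4-.5,195+y/4-.5)
# bench local corners
loc=np.array([[75,180],[75,-180],[-75,-180],[-75,180]])
Wt=np.array([onz(T,t(*p),12)[:2] for p in[(25,215),(680,43),(752,305),(97,490)]])
Ws=np.array([onz(S,s(*p),12)[:2] for p in[(750,322),(30,350)]])
def fit(W,L):
    f=lambda v:(L@np.array([[np.cos(v[2]),np.sin(v[2])],[-np.sin(v[2]),np.cos(v[2])]])+v[:2]-W).ravel()
    r=least_squares(f,[550,50,0]); return r.x,np.round(r.fun,1)
print(fit(Wt,loc)); print(fit(Ws,loc[:2]))
v,_=fit(Wt,loc)
R=np.array([[np.cos(v[2]),-np.sin(v[2])],[np.sin(v[2]),np.cos(v[2])]])
B=lambda c,uv,z:np.round((onz(c,uv,z)[:2]-v[:2])@R,1)
print("bar ends",B(T,t(627,55),105),B(T,t(672,240),105), B(S,s(117,53),105))
print("tail top",[B(T,t(*p),68) for p in[(125,245),(163,397)]],[B(S,s(*p),68) for p in[(638,82),(648,195)]])
print("harm",[B(T,t(*p),56) for p in[(530,195),(338,240),(350,292),(543,243)]],[B(S,s(*p),56) for p in[(243,150),(437,143),(440,190),(240,196)]])
for z in(46,56,60,62): print("jaw",z,B(T,t(198,280),z),B(T,t(210,332),z),"S",B(S,s(583,125),z),B(S,s(583,150),z))
for z in(46,56,60,62): print("cheek",z,B(T,t(584,180),z),B(T,t(596,230),z),"S",B(S,s(197,140),z))
print(v)
E
```

```text
(array([5.48043874e+02, 6.30879082e+01, 2.54449162e-01]), array([ 1.2,  0.4,  1.7,  2. , -2. , -3.6, -0.9,  1.2]))
(array([5.52347358e+02, 6.66324163e+01, 2.56816147e-01]), array([-0.5,  1.9,  0.5, -1.9]))
bar ends [  58.5 -129.2] [ -34.1 -123.9] [ -30.5 -127.3]
tail top [array([ 37. , 130.9]), array([-40.4, 131.7])] [array([-33.9, 132.5]), array([ 42.4, 130. ])]
harm [array([  9.9, -72.5]), array([13.2, 27.5]), array([-13.7,  28.7]), array([-15.3, -72. ])] [array([ -7.5, -69.3]), array([-7.6, 28.7]), array([24. , 29.4]), array([ 23.2, -69.5])]
jaw 46 [ 13.1 100.7] [-13.9 101.5] S [-25.8 104.4] [ -8.4 103.1]
jaw 56 [ 12.1 100.6] [-14.7 101.4] S [-16.5 103.4] [  0.7 102.1]
jaw 60 [ 11.6 100.5] [-15.  101.4] S [-12.7 102.9] [  4.3 101.6]
jaw 62 [ 11.4 100.5] [-15.2 101.4] S [-10.9 102.7] [  6.1 101.4]
cheek 46 [  11.2 -103.3] [ -15.2 -101.8] S [-24.8 -94.7]
cheek 56 [  10.1 -101.2] [-16.  -99.8] S [-15.6 -93. ]
cheek 60 [   9.7 -100.4] [-16.3 -99. ] S [-11.9 -92.3]
cheek 62 [   9.5 -100. ] [-16.4 -98.6] S [-10.  -91.9]
[5.48043874e+02 6.30879082e+01 2.54449162e-01]
```

The harmonica is confirmed. The jaw face measures at bench y ≈ +101. Contact should come at about 91 mm of travel, so the notch at 100 mm gives roughly 9 mm of compression. Next I move above the bar.

>>> {"fn": "arm_command", "kwargs": {"plan": [[-0.0276, 0.02305, 0, 0, 0, 0.1, 0.3], [-0.0276, 0.02305, 0, 0, 0, 0.1, 0.3], [-0.0276, 0.02305, 0, 0, 0, 0.1, 0.3], [-0.0276, 0.02305, 0, 0, 0, 0.1, 0.3], [-0.0276, 0.02305, 0, 0, 0, 0.1, 0.3], [-0.0276, 0.02305, 0, 0, 0, 0.1, 0.3], [-0.0276, 0.02305, 0, 0, 0, 0.1, 0.3], [-0.0276, 0.02305, 0, 0, 0, 0.1, 0.3], [-0.0276, 0.02305, 0, 0, 0, 0.1, 0.3], [-0.0276, 0.02305, 0, 0, 0, 0.1, 0.3], [-0.0276, 0.02305, 0, 0, 0, 0, 0.3], [-0.0276, 0.02305, 0, 0, 0, 0, 0.3]]}}

```text
clock: 1.2
eef_pos: [430.2, -295.1, 304.1]
tcp_rot: [0.0, -0.127, 0.992, -0.0]
contact_force: [1.1, -0.7, -0.2]
grip_width: 0.699
grasp_force: 0.0
```

>>> {"fn": "arm_command", "kwargs": {"plan": [[-0.0276, 0.02305, 0, 0, 0, 0, 0.3], [-0.0276, 0.02305, 0, 0, 0, 0, 0.3], [-0.0276, 0.02305, 0, 0, 0, 0, 0.3], [-0.0276, 0.02305, 0, 0, 0, 0, 0.3], [-0.0276, 0.02305, 0, 0, 0, 0, 0.3], [-0.0276, 0.02305, 0, 0, 0, 0, 0.3], [-0.0276, 0.02305, 0, 0, 0, 0, 0.3], [-0.0276, 0.02305, 0, 0, 0, 0, 0.3], [0, 0, 0, 0, 0, 0, 0.3], [0, 0, 0, 0, 0, 0, 0.3], [0, 0, 0, 0, 0, 0, 0.3]]}}

```text
clock: 2.12
eef_pos: [596.4, -62.4, 303.4]
tcp_rot: [-0.001, -0.128, 0.992, 0.0]
contact_force: [-0.5, 0.3, -0.6]
grip_width: 0.7
grasp_force: 0.0
```

Run:
```python
from h import *
c,i=calib("wrist"); cv2.imwrite("pics/w0.png",i[:,:,::-1]); s=sense()
print({k:s[k] for k in("clock","eef_pos","tcp_rot","contact_force","grip_width")}); print(c)
```

```text
{'clock': 2.1667, 'eef_pos': array([596.20054732, -62.92876927, 303.70359699]), 'tcp_rot': array([-3.15848683e-04, -1.27247312e-01,  9.91870970e-01,  6.83643973e-06]), 'contact_force': array([-0.11223766,  0.00380807,  0.64676641]), 'grip_width': 0.7018435246759637}
{'fx': 339.5460561904101, 'fy': 339.5460561904101, 'cx': 318.1358922180268, 'cy': 241.43236935811544, 'k1': -0.05327682622345173, 'extrinsics': array([[-2.54468419e-01,  9.21081417e-01,  2.94711464e-01,
         5.20335627e+02],
       [ 9.67080830e-01,  2.42585426e-01,  7.68568771e-02,
        -8.23457795e+01],
       [-7.01264649e-04,  3.04567455e-01, -9.52490511e-01,
         3.73304384e+02],
       [ 0.00000000e+00,  0.00000000e+00,  0.00000000e+00,
         1.00000000e+00]])}
```

View pics/w0.png

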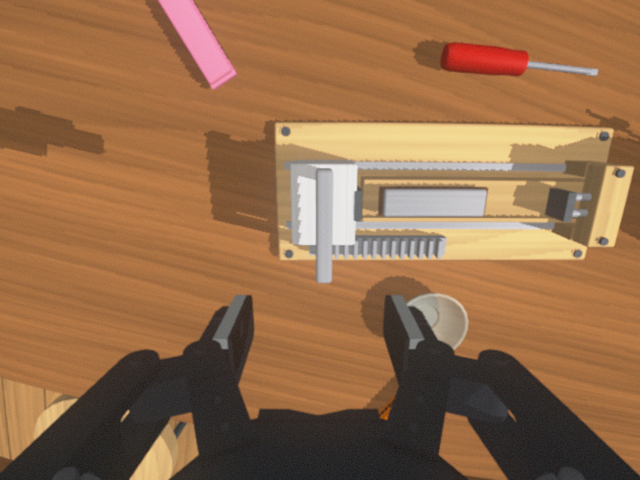

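The wrist view is well aligned. The crossbar is vertical at u≈316–332, v≈169–283. The harmonica spans (381–487, 188–216), the jaw's near face is at about u=547, and the cheek face is at about u=363.

Run:
```python
from h import *
c,i=calib("wrist"); a=.255
s=sense(); X=np.array([np.cos(a),np.sin(a)]);Y=np.array([-np.sin(a),np.cos(a)])
f=lambda u,v,z:np.round([ (onz(c,(u,v),z)[:2]-s["eef_pos"][:2])@X,(onz(c,(u,v),z)[:2]-s["eef_pos"][:2])@Y],1)
print("bar",f(324,169,105),f(324,283,105),f(316,200,105),f(332,200,105),f(316,260,105),f(332,260,105))
print("cheek",f(363,205,50),"harm",f(381,200,56),f(487,200,56),"jaw",f(547,205,52),f(549,185,60),f(549,218,46))
print("bench",[f(*p,12) for p in[(275,122),(279,261),(612,123),(586,259)]])
print("tail",f(600,166,68),f(590,247,68))
```

```text
bar [-51.8   4.7] [45.2  5.3] [-27.3  -1.6] [-27.4  11.2] [23.9 -1.6] [23.9 11.9]
cheek [-12.1  43.6] harm [-18.2  59.7] [-18.8 161.9] jaw [-13.7 225.7] [-34.5 218.2] [  0.9 234.8]
bench [array([-89.6, -43.7]), array([ 60.7, -44.4]), array([-94.3, 309.7]), array([ 58.5, 316. ])]
tail [-53.9 258.9] [ 24.6 268.2]
```

>>> {"fn": "arm_command", "kwargs": {"plan": [[0.005, 0.005, 0.02, 0, 0, 0, 0.5], [0, 0, 0.025, 0, 0, 0, 0.5], [0, 0, 0.025, 0, 0, 0, 0.5], [0, 0, 0.025, 0, 0, 0, 0.5], [0, 0, 0.025, 0, 0, 0, 0.5], [0, 0, 0.02, 0, 0, 0, 0.5], [0, 0, 0.0125, 0, 0, 0, 0.5], [0, 0, 0, 0, 0, 0, 0.5], [0, 0, 0, 0, 0, 0, 0.5]]}}

```text
clock: 2.97
eef_pos: [590.1, -59.9, 151.4]
tcp_rot: [-0.001, -0.127, 0.992, -0.0]
contact_force: [-0.3, 0.1, 0.7]
grip_width: 0.499
grasp_force: 0.0
```

Run:
```python
from h import *
c,i=calib("wrist"); cv2.imwrite("pics/w1.png",i[:,:,::-1]); s=sense()
print({k:s[k] for k in("clock","eef_pos","tcp_rot","contact_force","grip_width")})
```

```text
{'clock': 3.0167, 'eef_pos': array([590.77522302, -59.67339083, 152.33358054]), 'tcp_rot': array([ 4.15196594e-04, -1.26963376e-01,  9.91907312e-01, -1.14251414e-04]), 'contact_force': array([ 0.58701667, -0.33930158,  0.13711747]), 'grip_width': 0.5001137001343817}
```

View pics/w1.png

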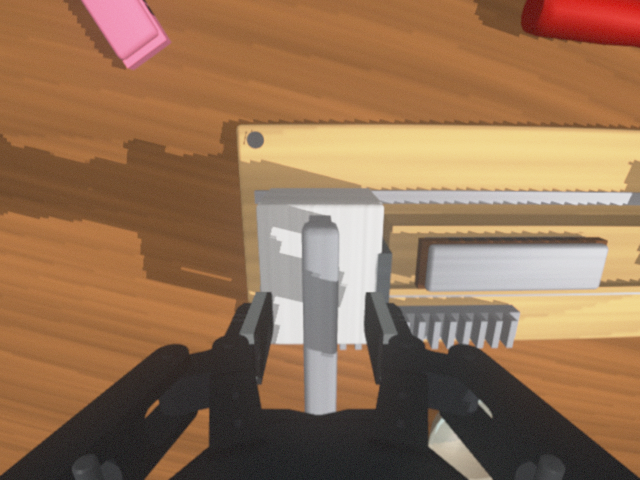

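The bar, at u≈303–337, sits midway between the pads at u≈270 and 367. Closing now.

>>> {"fn": "arm_command", "kwargs": {"plan": [[0, 0, 0, 0, 0, 0, 0.7], [0, 0, 0, 0, 0, 0, 0.8], [0, 0, 0, 0, 0, 0, 0.85], [0, 0, 0, 0, 0, 0, 0.9], [0, 0, 0, 0, 0, 0, 1], [0, 0, 0, 0, 0, 0, 1], [0, 0, 0, 0, 0, 0, 1], [0, 0, 0, 0, 0, 0, 1]]}}

```text
clock: 3.68
eef_pos: [591.2, -59.0, 152.8]
tcp_rot: [0.001, -0.128, 0.992, -0.0]
contact_force: [-1.0, -0.0, 5.9]
grip_width: 0.152
grasp_force: 59.7
```

>>> {"fn": "arm_command", "kwargs": {"plan": [[0, 0, -0.003, 0, 0, 0, 1], [0, 0, -0.003, 0, 0, 0, 1], [0, 0, -0.003, 0, 0, 0, 1], [0, 0, -0.003, 0, 0, 0, 1], [0, 0, 0, 0, 0, 0, 1], [0, 0, 0, 0, 0, 0, 1], [0, 0, 0, 0, 0, 0, 1]]}}

```text
clock: 4.27
eef_pos: [591.0, -58.9, 163.4]
tcp_rot: [0.0, -0.127, 0.992, 0.0]
contact_force: [4.3, 0.5, -5.4]
grip_width: 0.145
grasp_force: 58.4
```

```bash
cat > st.py <<'E'
from plant import *
import numpy as np
s=sense();a=.2553;Y=np.array([-np.sin(a),np.cos(a)]);X=np.array([np.cos(a),np.sin(a)])
p=s["eef_pos"];f=s["contact_force"]
print(s["clock"],p.round(2),"bx,by",(p[:2]@X).round(2),(p[:2]@Y).round(2),"F bx,by,z",(f[:2]@X).round(2),(f[:2]@Y).round(2),f[2].round(2),s["ft_torque"].round(2),s["grip_width"],s["grasp_force"])
E
python3 st.py
```

```text
4.2667 [590.96 -58.89 163.43] bx,by 556.94 -206.22 F bx,by,z 4.32 -0.59 -5.37 [-0.12 -1.7  -0.  ] 0.14527183443402208 58.448989391326904
```

>>> {"fn": "arm_command", "kwargs": {"plan": [[0, 0.001, -0.001, 0, 0, 0, 1], [0, 0.003, 0, 0, 0, 0, 1], [0, 0.004, 0, 0, 0, 0, 1], [0, 0.004, 0, 0, 0, 0, 1], [0, 0.004, 0, 0, 0, 0, 1], [0, 0.004, 0, 0, 0, 0, 1], [0, 0.004, 0, 0, 0, 0, 1], [0, 0.004, 0, 0, 0, 0, 1], [0, 0.004, 0, 0, 0, 0, 1], [0, 0.004, 0, 0, 0, 0, 1], [0, 0.004, 0, 0, 0, 0, 1]]}}

```text
clock: 5.18
eef_pos: [581.0, -21.0, 164.6]
tcp_rot: [0.0, -0.127, 0.992, -0.001]
contact_force: [6.4, -6.6, -4.3]
grip_width: 0.149
grasp_force: 58.6
```

```bash
python3 st.py
```

```text
5.1833 [581.04 -20.96 164.59] bx,by 556.91 -167.02 F bx,by,z 4.5 -8.0 -4.34 [-2.3  -2.4   0.01] 0.14856724766394327 58.56070160865784
```

>>> {"fn": "arm_command", "kwargs": {"plan": [[0, 0.004, 0, 0, 0, 0, 1], [0, 0.004, 0, 0, 0, 0, 1], [0, 0.004, 0, 0, 0, 0, 1], [0, 0.004, 0, 0, 0, 0, 1], [0, 0.004, 0, 0, 0, 0, 1], [0, 0.004, 0, 0, 0, 0, 1], [0, 0.004, 0, 0, 0, 0, 1], [0, 0.004, 0, 0, 0, 0, 1], [0, 0.004, 0, 0, 0, 0, 1], [0, 0.003, 0, 0, 0, 0, 1], [0, 0.001, 0, 0, 0, 0, 1], [0, 0, 0, 0, 0, 0, 1]]}}

```text
clock: 6.18
eef_pos: [570.8, 18.5, 164.5]
tcp_rot: [0.0, -0.127, 0.992, -0.0]
contact_force: [5.6, -0.8, -4.3]
grip_width: 0.152
grasp_force: 58.6
```

```bash
python3 - <<'E'
from h import *
for n in("wrist","scene"):
    c,i=calib(n); cv2.imwrite(f"pics/{n}2.png",i[:,:,::-1])
a=cv2.imread("pics/scene2.png")[180:295,205:400]
cv2.imwrite("pics/scene2c.png",cv2.resize(a,None,fx=4,fy=4,interpolation=cv2.INTER_CUBIC))
E
python3 st.py
```

```text
6.2833 [570.74  18.46 164.41] bx,by 556.91 -126.27 F bx,by,z 4.57 -1.63 -4.84 [-0.2  -1.77  0.05] 0.1468553850869402 58.64002883434296
```

View pics/wrist2.png

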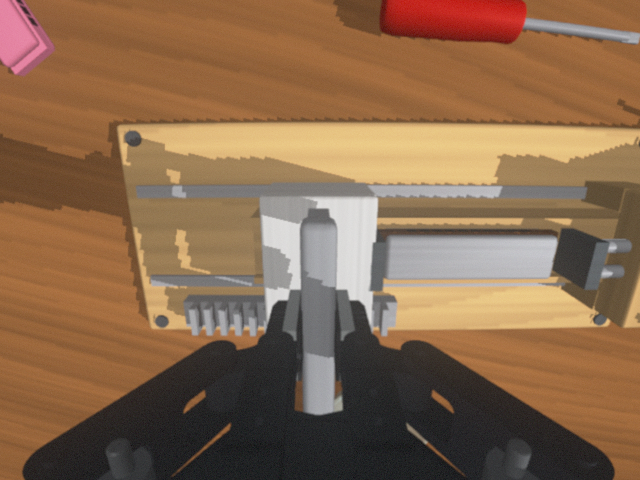

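The harmonica is against the cheek and its far end, at u≈556, is near the jaw face. Travel is about 80 mm and nothing is pressed yet. I'll go slowly from here and watch the force.

>>> {"fn": "arm_command", "kwargs": {"plan": [[0, 0.001, 0, 0, 0, 0, 1], [0, 0.001, 0, 0, 0, 0, 1], [0, 0.001, 0, 0, 0, 0, 1], [0, 0.001, 0, 0, 0, 0, 1], [0, 0.001, 0, 0, 0, 0, 1], [0, 0.001, 0, 0, 0, 0, 1], [0, 0.001, 0, 0, 0, 0, 1], [0, 0.001, 0, 0, 0, 0, 1]]}}

```text
clock: 6.95
eef_pos: [568.8, 26.0, 164.5]
tcp_rot: [0.0, -0.127, 0.992, -0.0]
contact_force: [6.3, -3.0, -4.2]
grip_width: 0.151
grasp_force: 58.6
```

```bash
python3 st.py
```

```text
6.95 [568.81  25.95 164.48] bx,by 556.92 -118.53 F bx,by,z 5.32 -4.5 -4.21 [-0.8  -2.   -0.06] 0.15074657376353703 58.64354610443115
```

>>> {"fn": "arm_command", "kwargs": {"plan": [[0, 0.001, 0, 0, 0, 0, 1], [0, 0.001, 0, 0, 0, 0, 1]]}}

```text
clock: 7.12
eef_pos: [568.3, 27.9, 164.5]
tcp_rot: [0.0, -0.127, 0.992, -0.0]
contact_force: [5.5, -2.0, -4.5]
grip_width: 0.152
grasp_force: 58.6
```

```bash
python3 st.py
```

```text
7.1167 [568.27  27.9  164.46] bx,by 556.9 -116.51 F bx,by,z 4.83 -3.33 -4.47 [-0.78 -2.07 -0.  ] 0.15211046086026297 58.64581882953644
```

>>> {"fn": "arm_command", "kwargs": {"plan": [[0, 0.001, 0, 0, 0, 0, 1], [0, 0.001, 0, 0, 0, 0, 1]]}}

```text
clock: 7.28
eef_pos: [568.0, 29.2, 164.6]
tcp_rot: [0.0, -0.127, 0.992, -0.001]
contact_force: [7.5, -7.8, -5.1]
grip_width: 0.148
grasp_force: 58.7
```

```bash
python3 st.py
```

```text
7.2833 [567.95  29.18 164.61] bx,by 556.91 -115.2 F bx,by,z 5.34 -9.41 -5.11 [-2.87 -2.71 -0.  ] 0.14835404885289882 58.74262511730194
```

>>> {"fn": "arm_command", "kwargs": {"plan": [[0, 0.001, 0, 0, 0, 0, 1], [0, 0.001, 0, 0, 0, 0, 1]]}}

```text
clock: 7.45
eef_pos: [567.5, 30.8, 164.7]
tcp_rot: [0.0, -0.127, 0.992, -0.001]
contact_force: [7.8, -9.5, -4.6]
grip_width: 0.149
grasp_force: 58.8
```

```bash
python3 st.py
```

```text
7.45 [567.53  30.8  164.66] bx,by 556.91 -113.52 F bx,by,z 5.13 -11.15 -4.65 [-3.32 -2.97 -0.02] 0.14915634001134573 58.768497705459595
```

Contact came at travel ≈90.5 mm. The notch at 100 mm gives about 9.5 mm of compression, so I continue slowly to just past 100.

>>> {"fn": "arm_command", "kwargs": {"plan": [[0, 0.001, 0, 0, 0, 0, 1], [0, 0.001, 0, 0, 0, 0, 1], [0, 0.001, 0, 0, 0, 0, 1], [0, 0.001, 0, 0, 0, 0, 1], [0, 0.001, 0, 0, 0, 0, 1], [0, 0.001, 0, 0, 0, 0, 1], [0, 0.001, 0, 0, 0, 0, 1], [0, 0.0005, 0, 0, 0, 0, 1], [0, 0, 0, 0, 0, 0, 1], [0, 0, 0, 0, 0, 0, 1], [0, 0, 0, 0, 0, 0, 1]]}}

```text
clock: 8.37
eef_pos: [565.8, 37.4, 164.8]
tcp_rot: [0.0, -0.127, 0.992, -0.001]
contact_force: [8.9, -12.4, -4.5]
grip_width: 0.151
grasp_force: 58.9
```

```bash
python3 - <<'E'
from h import *
c,i=calib("wrist"); cv2.imwrite("pics/w3.png",i[:,:,::-1])
E
python3 st.py
```

```text
8.4167 [565.78  37.37 164.74] bx,by 556.88 -106.72 F bx,by,z 5.87 -12.49 -5.34 [-4.28 -3.32 -0.03] 0.15233156759656896 58.874178528785706
```

View pics/w3.png

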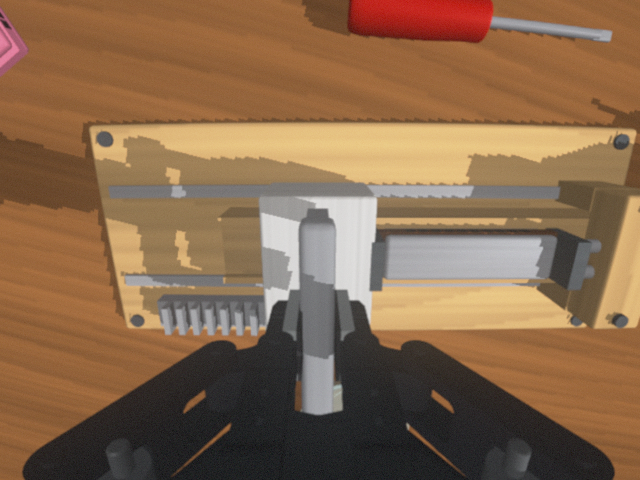

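The harmonica is pinched between cheek and jaw and the jaw is partly pressed in. I advance a further 0.8 mm to centre on the notch, then lower the bar.

>>> {"fn": "arm_command", "kwargs": {"plan": [[0, 0.0008, 0, 0, 0, 0, 1], [0, 0, 0, 0, 0, 0, 1], [0, 0, 0.003, 0, 0, 0, 1], [0, 0, 0.003, 0, 0, 0, 1], [0, 0, 0.002, 0, 0, 0, 1], [0, 0, 0.002, 0, 0, 0, 1], [0, 0, 0.002, 0, 0, 0, 1], [0, 0, 0.001, 0, 0, 0, 1], [0, 0, 0, 0, 0, 0, 1], [0, 0, 0, 0, 0, 0, 1]]}}

```text
clock: 9.25
eef_pos: [565.7, 38.1, 152.8]
tcp_rot: [0.001, -0.128, 0.992, -0.001]
contact_force: [5.2, -12.8, 4.5]
grip_width: 0.148
grasp_force: 60.1
```

```bash
python3 st.py
```

```text
9.25 [565.74  38.07 152.81] bx,by 557.02 -106.03 F bx,by,z 1.83 -13.76 4.49 [-4.53 -2.19  0.02] 0.14839750717101516 60.083945989608765
```

The bar is back at its original down height, with z and Fz as when first gripped. I release it and raise the arm.

>>> {"fn": "arm_command", "kwargs": {"plan": [[0, 0, 0, 0, 0, 0, 0.5], [0, 0, 0, 0, 0, 0, 0.5], [0, 0, 0, 0, 0, 0, 0.5], [0, 0, 0, 0, 0, 0, 0.5], [0, 0, -0.01, 0, 0, 0, 0.5], [0, 0, -0.02, 0, 0, 0, 0.5], [0, 0, -0.03, 0, 0, 0, 0.5], [0, 0, -0.03, 0, 0, 0, 0.5], [0, 0, -0.03, 0, 0, 0, 0.5], [0, 0, -0.02, 0, 0, 0, 0.5], [0, 0, 0, 0, 0, 0, 0.5], [0, 0, 0, 0, 0, 0, 0.5]]}}

```text
clock: 10.25
eef_pos: [565.0, 40.4, 293.4]
tcp_rot: [0.002, -0.127, 0.992, 0.001]
contact_force: [-0.6, -0.6, -0.1]
grip_width: 0.497
grasp_force: 0.0
```

```bash
python3 - <<'E'
from h import *
c,i=calib("wrist"); d,j=calib("scene"); a=i[90:330,250:640]; b=j[190:295,205:400]
a=cv2.resize(a,(500,308)); b=cv2.resize(b,(500,270),interpolation=cv2.INTER_CUBIC)
cv2.imwrite("pics/end.png",np.vstack([a,b])[:,:,::-1])
E
python3 st.py
```

```text
10.35 [564.16  40.04 291.08] bx,by 555.98 -103.73 F bx,by,z -0.78 0.07 0.28 [0.05 0.06 0.03] 0.5006517518465964 0.0
```

View pics/end.png

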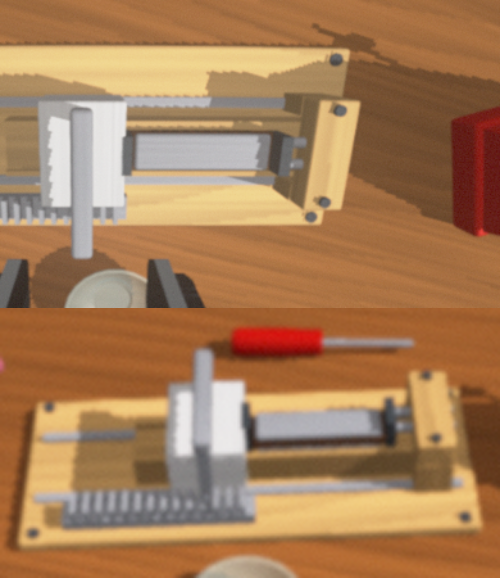

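The final picture shows the harmonica held between the cheek and the pushed-in jaw, the bar down and the gripper clear. The dish, screwdriver and metronome haven't moved.

```bash
python3 -c "
from plant import *
print(hand_in())"
```

```text
the job is handed in; nothing more can be done
None
```

The harmonica is clamped in the bench: the release bar is down in the notch at 100 mm of travel, the jaw is pressed in about 9 mm of its 18 mm, and the job was handed in about 10 s into the 51 s allowed.

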